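Turn the keyed idli plate onto its key and press it home

TASK

The top plate of the idli stand sits too high because its rim notch is not over the red key. Without lifting the plate, push it round on its stem with a fingertip (inside one of its cups works well) until the notch is over the red key, then press it down at the hub in the middle until it is fully home and level with the key through the notch, and move clear. Leave the lime-green chutney box, the ramekin and the tongs where they are.

Things in the scene. Friction and masses are not known exactly. Their poses are not given: they have to be found in the camera images.
- stand: Fixed stainless steel idli stand, base 184 mm across. Origin: centre of the base's underside, on the stem axis, at slab height; z up; its +x points from the stem to the red key. A lower tier with cups (up to 41 mm high) is part of it. The stem (16 mm across) ends 97 mm up, hidden inside the plate's blind hub.
- collar (a joint): Stiff grey collar (120 mm across) round the stem, under the plate, which it carries: 0 up (start), 0.014 m fully down. It slides straight down under about 9 N in all (the plate's 3 N weight included), does not turn or spring back, and stops hard at 0.014.
- key (a point): Point on the top edge of the red key, 88 mm from the stem axis. The key is an upright blade fixed to the stand, 8 mm thick with a rounded top, reaching from 72 to 116 mm from the stem axis, so its outer 25 mm show beyond the plate's rim. Its top is 85 mm above the slab, 5 mm under the plate at the start.
- plate: Loose round steel idli plate, 181 mm across, 4 mm thick, about 0.3 kg, on the stem by its hub and a sleeve under it (1 mm play), free to turn without limit either way. Origin: centre of its underside; z up; +x points to the notch. Underside 90 mm above the slab at the start, 76 mm when fully home. Three round cups stand on it (see cup0 to cup2).
- cup0 (a point): Centre of the floor of the cup 60 degrees anticlockwise (seen from above) from the notch. All cups: centre 50 mm from the plate's centre; 70 mm across outside at the rim, about 65 mm clear inside at the rim, 61 mm at the floor; floor 5 mm and rim 19 mm above the plate's underside.
- notch (a point): Point in the open rim notch of the plate, 78 mm from the plate's centre, at the height of the plate's flat upper face. The notch is 15 mm wide and runs in from the rim to 67 mm from the centre. It lies right over the key when this point and key are on the same bearing from the stem axis; the key has 3.5 mm to spare on each side.
- hub_top (a point): Centre of the flat top (22 mm across) of the plate's hub, a closed round boss 28 mm across at its foot; the top is 26 mm above the plate's underside, 7 mm above the cup rims.
- cup1 (a point): Centre of the floor of the cup opposite the notch.
- cup2 (a point): Centre of the floor of the cup 60 degrees clockwise from the notch.
- chutney_box: Bystander: closed lime-green plastic box, 106 x 106 mm, 80 mm high with its knob, loose; origin under its centre.
- ramekin: Bystander: small white ceramic ramekin, 84 mm across, 45 mm high, loose; origin under its centre.
- tongs: Bystander: steel spring tongs lying flat, about 207 mm long and 57 mm wide, 22 mm high, loose; origin on the slab near the middle, x along its length to the tips.
Not all that is in view belongs to the job. Leave any yellow look-alike of the stand alone.

How it is judged:
By the outcome, as a careful person would: the job done as asked, in the order asked, and still so for the second after the job is handed in, with the robot touching nothing.
It also fails if it takes over 56 s, if anything falls off the work surface, if the arm or the gripper's body presses on something with over 40 N, if the wrist force passes 120 N, or if a joint passes its speed limit or range.

ROBOT

A 6-joint arm with a two-finger parallel gripper is mounted at the origin on the work surface. World frame = base frame: x ahead of the robot, y to its left, z up, the work surface at z = 0. Lengths are in m, angles in rad, forces in N, time in s.
With the tool pointing down it reaches from about 0.25 to 0.725 m from the base axis. Payload 4 kg.
Tool frame: the origin (TCP) lies midway between the tips of the shut fingers; the grasp point (between the pads) lies 19 mm behind it; z points along the fingers, y is the line along which they close (so a half turn about z gives the same grasp; the last joint's range is limited). The gripper opens to 85 mm and grips with 20 to 120 N. Pads are 22 mm wide; open, the fingers measure 114 mm over their backs; the gripper's body (76 mm by 85 mm) begins 54 mm behind the grasp point. The pads swing forward as they close: fully open they stand 13 mm farther back than shut.
Start: joints at [1.308, 0.241, 0.005, 1.335, 0, 1.571], TCP at [0.13, 0.483, 0.231] pointing down, gripper open.
Joint ranges: [-2.72, 2.72], [-1.05, 1.87], [-1.09, 1.28], [-1.99, 2.15], [-1.42, 1.44], [-3.14, 3.14]. Speed limits (rad/s): [2.79, 2.79, 3.14, 3.14, 3.14, 3.14].

INTERFACE

Orientations are given as a unit quaternion [x, y, z, w].
In Python, from workcell import bot gives the robot as it stands. The module is installed in compiled form; this text tells all that it offers.
- The arm moves only by the tool jog_arm, never from a script. Its argument "deltas" is a list of rows, each an object with "fingers": the opening, from 0 (shut) to 1 (fully open); "delta_pos": the shift along the tool's x, y, z normalised to -1 to 1, where 1 is 300 mm, a list of three; "yaw": the turn about the tool's z normalised to -1 to 1, where 1 is pi/4 rad. A call has 1 to 12 rows; each row is the pose to reach, as a shift and turn from the pose commanded when the call began, along the tool's axes at that moment; what a row does not reach only later rows make up. A row lasts 1/10 s, in which the tool goes at most 50 mm and 8.59 degrees, less where a joint would pass 70% of its speed; a pose out of reach is approached as far as the arm can. A call with a number of a shift or a turn outside -1 to 1 is refused whole. A call with a gripper value outside its range is refused whole. The fingers move at their own pace and stop on an object; the grip force is fixed at half the most. Time passes only in rows, so rows that repeat a pose let the fingers close. It gives the time, the measured TCP pose, the force, the opening and the grip force at its end, in the units of the state.
- bot.get_obs(): the state, without advancing time (a new reading comes with each control period).
- bot.camera(name): name is "scene" or "side" or "wrist"; returns a dict with "image" (480x640x3 uint8, red, green, blue), "range_z" (480x640 float32, m along the optical axis (not along the pixel's ray), 0 where there is no reading), "fx", "fy", "cx", "cy" (pixels), "rvec" (rotation vector, rad) and "tvec" (3), from world to camera coordinates, as OpenCV has them. Camera axes: x right, y down, z forward; pixel columns grow to the right and rows downward; lengths in m; the calibration is good to about 2 mm. A picture is of the moment at which its call begins.
- bot.job_done(): hands the job in; it is judged then, once.
The state is a dict: "clock": time; "joint_pos": joint angles; "joint_vel": joint speeds; "tau": joint torques, N m; "eef_pos": TCP position; "tool_rot": TCP orientation; "ft_force": force on the tool from outside, world axes, zero at the start; "ft_torque": the same for the moment, N m; "grip_width": finger opening in m; "grasp_force": force on a finger pad.
Only numpy, scipy, OpenCV 4.12 (cv2) and the standard library are available. Lean on these libraries where they do the work, as an engineer would, in place of code of your own. Each camera call takes 0.05 s, during which the arm holds its last target. There are 200 camera calls.

## Working session

There is one attempt and no reset: what is moved stays moved. The work goes in short steps, Python scripts to look and compute and a tool call to move; the robot and the scene stay as the last step left them, time stands still between calls to the robot, and variables do not carry over. Pictures are saved under pics/ and viewed, at most 10 in all, crops included, and the job is handed in when it is done.

Besides the shell and the picture viewer there is one more tool, called after "Emit:" as name([rows], argument=value, ...), one row to a line, values as JSON. jog_arm: Moves the arm, as the interface text tells. Scaled input: -1 to 1 covers 300 mm each way for a shift and pi/4 rad each way for a turn. Its arguments: {"type":"object","properties":{"deltas":{"type":"array","items":{"type":"object","properties":{"fingers":{"type":"number"},"delta_pos":{"type":"array","items":{"type":"number"}},"yaw":{"type":"number"}}}}},"required":["deltas"]}

```bash
mkdir -p pics; cat > h.py <<'E'
import numpy as np, cv2
from workcell import bot
def shot(n,f):
    c=bot.camera(n); cv2.imwrite(f'pics/{f}.png',c['image'][:,:,::-1]); np.savez(f'pics/{f}.npz',**c); return c
def world(c):
    R=cv2.Rodrigues(np.array(c['rvec'],float))[0]; z=c['range_z'].astype(float)
    v,u=np.mgrid[:480,:640]
    p=np.stack([(u-c['cx'])/c['fx']*z,(v-c['cy'])/c['fy']*z,z],-1)
    w=(p-np.array(c['tvec']).ravel())@R; w[z==0]=np.nan; return w
E
python3 - <<'E'
from h import *
a=shot('scene','s0'); b=shot('side','d0')
cv2.imwrite('pics/both.png',cv2.resize(np.hstack([a['image'],b['image']])[:,:,::-1],(800,300)))
o=bot.get_obs(); print(o['eef_pos'],o['tool_rot'],o['clock'])
E
```

```text
[0.12975209 0.4822973  0.23051816] [ 1.31012075e-01  9.91380349e-01 -9.08622404e-04 -1.17528672e-04] 0.1
```

View pics/s0.png

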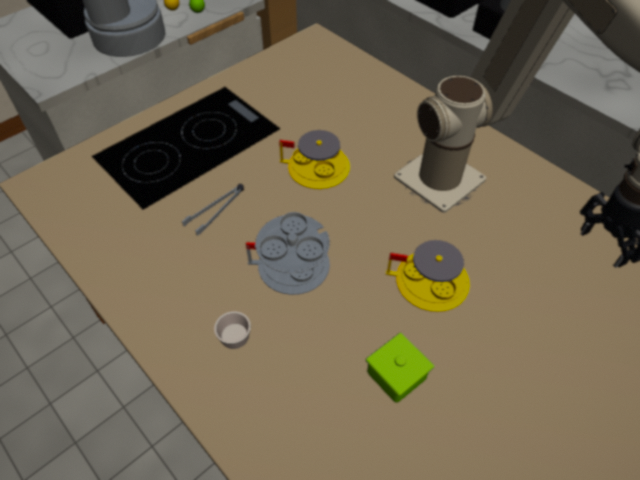

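View pics/d0.png

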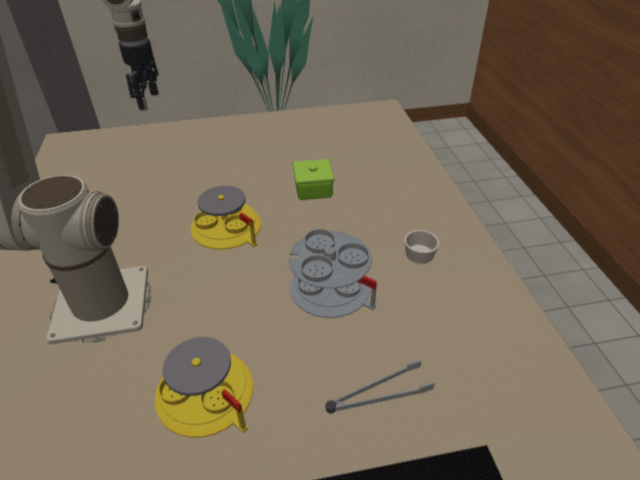

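The scene view shows the stand with the hub at about (292,240), the red key at (252,245) and a notch near (322,233). In the side view the key is at (368,282) and the notch near (292,260). I'll measure these and enlarge the crops.

```bash
python3 - <<'E'
from h import *
ims=[]
for f,(x,y) in (('s0',(290,250)),('d0',(332,270))):
    c=dict(np.load(f'pics/{f}.npz')); w=world(c); im=c['image'].astype(int)
    box=np.zeros((480,640),bool); box[y-60:y+60,x-60:x+60]=1
    red=box&(im[...,0]>130)&(im[...,1]<70)
    print(f,'red',red.sum(),np.nanmedian(w[red],0), np.nanmin(w[red],0),np.nanmax(w[red],0))
    z=w[...,2]
    pl=box&(z>.088)&(z<.125)&~red
    P=w[pl]; print('plate',pl.sum(),P.min(0),P.max(0)); (cc,r)=cv2.minEnclosingCircle(P[:,:2].astype(np.float32)); print(cc,r)
    hb=box&(z>.112)&(z<.12); print('hub',hb.sum(),np.nanmedian(w[hb],0))
    for n,k in (('ramekin',0),): pass
    ims.append(cv2.resize(c['image'][y-50:y+50,x-50:x+50,::-1],(400,400),interpolation=cv2.INTER_CUBIC))
cv2.imwrite('pics/crop.png',np.hstack(ims))
c=dict(np.load('pics/s0.npz'));w=world(c)
for n,p in dict(ram=(233,330),box=(400,362),tong=(215,207),ybl=(438,260)).items(): print(n,w[p[1],p[0]])
E
```

```text
s0 red 21 [ 0.58469861 -0.12715854  0.08283757] [ 0.57822239 -0.13553982  0.07957879] [ 0.59195459 -0.11808709  0.08757995]
plate 3429 [ 0.42336497 -0.14532685  0.08837373] [0.60358248 0.03742402 0.12132497]
(0.5139617323875427, -0.0545484833419323) 0.09276412427425385
hub 82 [ 0.51463279 -0.05299864  0.11465949]
d0 red 20 [ 0.58102055 -0.12578346  0.08531818] [ 0.57296613 -0.13760896  0.08208508] [ 0.58943197 -0.11607423  0.08780388]
plate 3775 [ 0.4219148  -0.14521713  0.08991938] [0.60206841 0.0350462  0.11987672]
(0.5115514397621155, -0.054313428699970245) 0.09227009862661362
hub 91 [ 0.51101144 -0.05704033  0.11621893]
ram [ 0.74428813 -0.00276782  0.00566483]
box [0.54867506 0.33515552 0.07989451]
tong [ 0.54397741 -0.35062303 -0.00168728]
ybl [0.29755962 0.22323134 0.09920023]
```

View pics/crop.png

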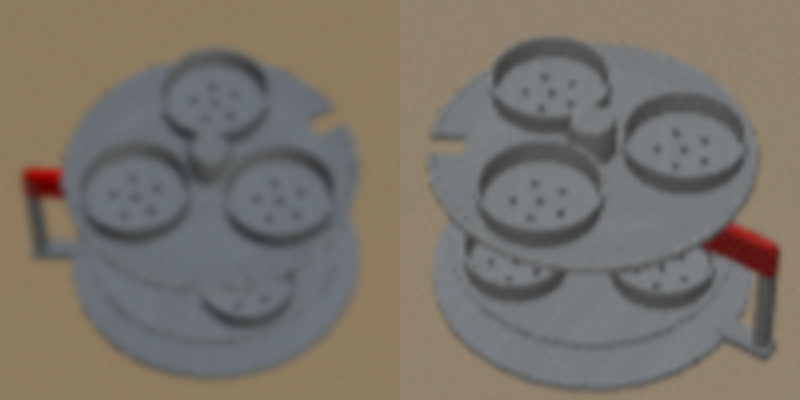

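```bash
cat >> h.py <<'E'
def ray(c,u,v,z):
    R=cv2.Rodrigues(np.array(c['rvec'],float))[0]; t=np.array(c['tvec']).ravel()
    o=-R.T@t; d=R.T@np.array([(u-c['cx'])/c['fx'],(v-c['cy'])/c['fy'],1]); return o+d*(z-o[2])/d[2]
E
python3 - <<'E'
from h import *
C=np.array([.5125,-.0545])
for f,o,pts in (('s0',(240,200),[(323,122,.094),(212,100,.095),(134,193,.095),(280,200,.095),(30,182,.085)]),('d0',(282,220),[(48,145,.094),(150,92,.095),(285,150,.095),(140,200,.095),(368,248,.085)])):
    c=dict(np.load(f'pics/{f}.npz'))
    for x,y,z in pts:
        p=ray(c,o[0]+x/4,o[1]+y/4,z); d=p[:2]-C; print(f,p.round(4),np.hypot(*d).round(4),np.degrees(np.arctan2(d[1],d[0])).round(1))
o=bot.get_obs(); from scipy.spatial.transform import Rotation as R; print(R.from_quat(o['tool_rot']).as_matrix().round(3), o['joint_pos'])
E
```

```text
s0 [ 0.4373 -0.0322  0.094 ] 0.0785 163.5
s0 [ 0.4767 -0.0912  0.095 ] 0.0513 -134.3
s0 [ 0.559 -0.068  0.095] 0.0484 -16.2
s0 [ 0.4977 -0.0047  0.095 ] 0.0519 106.5
s0 [ 0.5959 -0.1237  0.085 ] 0.1084 -39.7
d0 [ 0.4367 -0.0357  0.094 ] 0.0781 166.1
d0 [ 0.4993 -0.0053  0.095 ] 0.0509 105.0
d0 [ 0.5621 -0.0668  0.095 ] 0.0511 -14.0
d0 [ 0.4779 -0.0888  0.095 ] 0.0487 -135.2
d0 [ 0.5895 -0.1378  0.085 ] 0.1135 -47.2
[[-0.966  0.26  -0.   ]
 [ 0.26   0.966 -0.002]
 [-0.    -0.002 -1.   ]] [ 1.30799258e+00  2.41313694e-01  3.87004215e-03  1.33518505e+00
 -5.09388374e-06  1.57077226e+00]
```

Emit:
jog_arm([
  {"delta_pos":[-0.846,-0.705,0],"yaw":-0.335,"fingers":0},
  {"delta_pos":[-0.846,-0.705,0],"yaw":-0.335,"fingers":0},
  {"delta_pos":[-0.846,-0.705,0],"yaw":-0.335,"fingers":0},
  {"delta_pos":[-0.846,-0.705,0],"yaw":-0.335,"fingers":0},
  {"delta_pos":[-0.846,-0.705,0],"yaw":-0.335,"fingers":0},
  {"delta_pos":[-0.846,-0.705,0],"yaw":-0.335,"fingers":0},
  {"delta_pos":[-0.846,-0.705,0],"yaw":-0.335,"fingers":0},
  {"delta_pos":[-0.846,-0.705,0],"yaw":-0.335,"fingers":0},
  {"delta_pos":[-0.846,-0.705,0],"yaw":-0.335,"fingers":0},
  {"delta_pos":[-0.846,-0.705,0],"yaw":-0.335,"fingers":0},
])

```text
clock: 1.1
eef_pos: [0.3195, 0.2132, 0.2311]
tool_rot: [-0.001, 1.0, 0.0, -0.0]
ft_force: [1.0, 0.3, -0.2]
grip_width: -0.0003
grasp_force: 0.0
```

Emit:
jog_arm([
  {"delta_pos":[-0.805,-0.934,0],"yaw":0,"fingers":0},
  {"delta_pos":[-0.805,-0.934,0],"yaw":0,"fingers":0},
  {"delta_pos":[-0.805,-0.934,0],"yaw":0,"fingers":0},
  {"delta_pos":[-0.805,-0.934,0],"yaw":0,"fingers":0},
  {"delta_pos":[-0.805,-0.934,0],"yaw":0,"fingers":0},
  {"delta_pos":[-0.805,-0.934,0],"yaw":0,"fingers":0},
  {"delta_pos":[-0.805,-0.934,0],"yaw":0,"fingers":0},
  {"delta_pos":[-0.805,-0.934,0],"yaw":0,"fingers":0},
  {"delta_pos":[-0.805,-0.934,0],"yaw":0,"fingers":0},
  {"delta_pos":[-0.805,-0.934,0],"yaw":0,"fingers":0},
  {"delta_pos":[-0.805,-0.934,0],"yaw":0,"fingers":0},
])

```text
clock: 2.2
eef_pos: [0.561, -0.0655, 0.2312]
tool_rot: [-0.002, 1.0, 0.0, -0.001]
ft_force: [0.1, 0.9, 0.4]
grip_width: -0.0002
grasp_force: 0.0
```

```bash
python3 - <<'E'
from h import *
c=shot('wrist','w1'); o=bot.get_obs(); print(o['eef_pos'],o['joint_pos'],o['clock'])
E
```

```text
[ 0.56101009 -0.06558709  0.23143922] [-1.16499049e-01  3.70958672e-01  1.86027277e-01  1.38633902e+00
  2.20378436e-04 -1.19529315e-01] 2.25
```

View pics/w1.png

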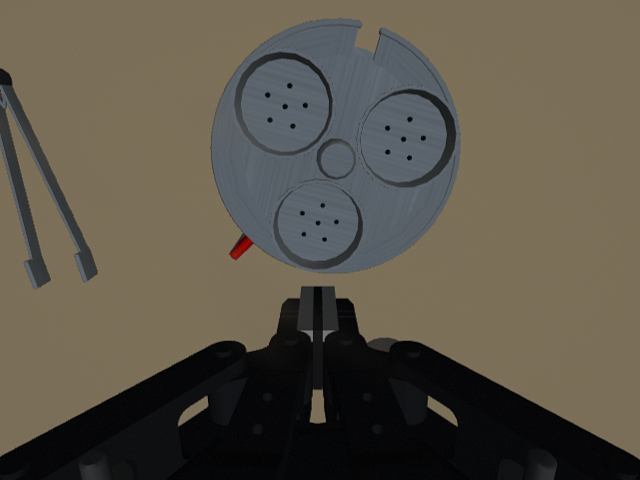

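The wrist view is clear: hub top at (336,158), notch at about (368,42), cup centres at (285,106), (403,139) and (318,223), and the red key running from (235,256) to (249,241).

```bash
cat >> h.py <<'E'
def rep(c,C,pts):
    for n,(x,y,z) in pts.items():
        p=ray(c,x,y,z); d=p[:2]-C; print(n,p[:2].round(4),np.hypot(*d).round(4),np.degrees(np.arctan2(d[1],d[0])).round(1))
def redc(c,z=.083):
    im=c['image'].astype(int); v,u=np.nonzero((im[...,0]>110)&(im[...,1]<60)&(im[...,2]<60)); return u.mean(),v.mean(),z,len(u)
E
python3 - <<'E'
from h import *
c=dict(np.load('pics/w1.npz'))
h=ray(c,336,158,.116)[:2]; print('hub',h)
hs=[ray(c,285,106,.095),ray(c,403,139,.095),ray(c,318,223,.095)]; C=np.mean(hs,0)[:2]; print('Ccups',C)
r=redc(c); print(r)
rep(c,C,dict(notch=(368,42,.094),a=(285,106,.095),b=(403,139,.095),cup1=(318,223,.095),key=r[:3]))
E
```

```text
hub [ 0.5102599 -0.053828 ]
Ccups [ 0.5119669  -0.05326482]
(np.float64(240.9142857142857), np.float64(248.4857142857143), 0.083, 175)
notch [ 0.436  -0.0326] 0.0788 164.8
a [ 0.4766 -0.0889] 0.0502 -134.8
b [ 0.4987 -0.0053] 0.0498 105.5
cup1 [ 0.5606 -0.0657] 0.0502 -14.3
key [ 0.5852 -0.1278] 0.1045 -45.5
```

Emit:
jog_arm([
  {"delta_pos":[0,0,0.15],"yaw":0,"fingers":0},
  {"delta_pos":[0,0,0.28],"yaw":0,"fingers":0},
  {"delta_pos":[0,0,0.36],"yaw":0,"fingers":0},
  {"delta_pos":[0,0,0.41],"yaw":0,"fingers":0},
  {"delta_pos":[0,0,0.43],"yaw":0,"fingers":0},
  {"delta_pos":[0,0,0.43],"yaw":0,"fingers":0},
])

```text
clock: 2.85
eef_pos: [0.5609, -0.0665, 0.1021]
tool_rot: [-0.001, 1.0, 0.0, -0.001]
ft_force: [-0.4, -0.3, 1.0]
grip_width: 0.0004
grasp_force: 0.0
```

```bash
python3 - <<'E'
import numpy as np
# arc waypoint deltas from bearing b0 (tool x=-world x, tool y=world y)
for b0,n,st in ((-14.3,12,7),(69.7,11,7)):
    f=lambda b:50*np.array([np.cos(np.radians(b)),np.sin(np.radians(b))])
    for i in range(1,n+1):
        d=(f(b0+st*i)-f(b0))/300; print(round(b0+st*i,1),round(-d[0],3),round(d[1],3))
E
```

```text
-7.3 -0.004 0.02
-0.3 -0.005 0.04
6.7 -0.004 0.061
13.7 -0.0 0.081
20.7 0.006 0.1
27.7 0.014 0.119
34.7 0.024 0.136
41.7 0.037 0.152
48.7 0.052 0.166
55.7 0.068 0.179
62.7 0.085 0.189
69.7 0.104 0.197
76.7 0.019 0.006
83.7 0.04 0.009
90.7 0.06 0.01
97.7 0.08 0.009
104.7 0.1 0.005
111.7 0.119 -0.001
118.7 0.138 -0.01
125.7 0.155 -0.021
132.7 0.171 -0.034
139.7 0.185 -0.049
146.7 0.197 -0.065
```

Emit:
jog_arm([
  {"delta_pos":[-0.004,0.02,0],"yaw":0,"fingers":0},
  {"delta_pos":[-0.005,0.04,0],"yaw":0,"fingers":0},
  {"delta_pos":[-0.004,0.061,0],"yaw":0,"fingers":0},
  {"delta_pos":[0,0.081,0],"yaw":0,"fingers":0},
  {"delta_pos":[0.006,0.1,0],"yaw":0,"fingers":0},
  {"delta_pos":[0.014,0.119,0],"yaw":0,"fingers":0},
  {"delta_pos":[0.024,0.136,0],"yaw":0,"fingers":0},
  {"delta_pos":[0.037,0.152,0],"yaw":0,"fingers":0},
  {"delta_pos":[0.052,0.166,0],"yaw":0,"fingers":0},
  {"delta_pos":[0.068,0.179,0],"yaw":0,"fingers":0},
  {"delta_pos":[0.085,0.189,0],"yaw":0,"fingers":0},
  {"delta_pos":[0.104,0.197,0],"yaw":0,"fingers":0},
])

```text
clock: 4.05
eef_pos: [0.5305, -0.0082, 0.1025]
tool_rot: [-0.0, 1.0, -0.0, 0.001]
ft_force: [1.9, -3.4, 0.4]
grip_width: -0.0
grasp_force: 1.7
```

Emit:
jog_arm([
  {"delta_pos":[0.019,0.006,0],"yaw":0,"fingers":0},
  {"delta_pos":[0.04,0.009,0],"yaw":0,"fingers":0},
  {"delta_pos":[0.06,0.01,0],"yaw":0,"fingers":0},
  {"delta_pos":[0.08,0.009,0],"yaw":0,"fingers":0},
  {"delta_pos":[0.1,0.005,0],"yaw":0,"fingers":0},
  {"delta_pos":[0.119,-0.001,0],"yaw":0,"fingers":0},
  {"delta_pos":[0.138,-0.01,0],"yaw":0,"fingers":0},
  {"delta_pos":[0.155,-0.021,0],"yaw":0,"fingers":0},
  {"delta_pos":[0.171,-0.034,0],"yaw":0,"fingers":0},
  {"delta_pos":[0.185,-0.049,0],"yaw":0,"fingers":0},
  {"delta_pos":[0.197,-0.065,0],"yaw":0,"fingers":0},
  {"delta_pos":[0.197,-0.065,0],"yaw":0,"fingers":0},
])

```text
clock: 5.25
eef_pos: [0.4718, -0.0284, 0.1027]
tool_rot: [0.0, 1.0, 0.0, 0.001]
ft_force: [5.1, -1.0, 2.5]
grip_width: -0.0001
grasp_force: 2.3
```

```bash
python3 - <<'E'
from h import *
a=shot('scene','s2'); b=shot('side','d2')
cv2.imwrite('pics/crop2.png',np.hstack([cv2.resize(c['image'][y-50:y+50,x-50:x+50,::-1],(400,400),interpolation=cv2.INTER_CUBIC) for c,x,y in((a,290,250),(b,332,270))]))
E
```

```text
(no output)
```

View pics/crop2.png

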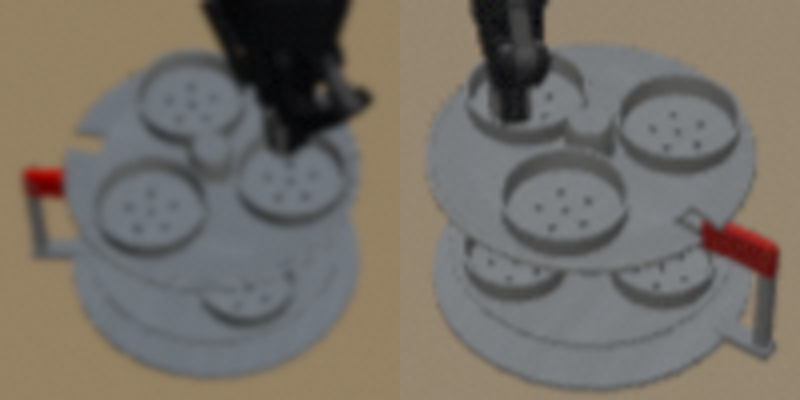

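The plate turned with the finger. The notch is now just short of the key: scene crop (88,143), side crop (690,218).

```bash
python3 - <<'E'
from h import *
C=np.array([.5118,-.054])
for f,o,p in (('s2',(240,200),dict(notch=(90,143,.094),a=(190,103,.095),b=(152,212,.095),c=(292,180,.095))),('d2',(282,220),dict(notch=(290,218,.094),a=(280,125,.095),b=(164,202,.095)))):
    c=dict(np.load(f'pics/{f}.npz')); rep(c,C,{k:(o[0]+x/4,o[1]+y/4,z) for k,(x,y,z) in p.items()})
E
```

```text
notch [ 0.5537 -0.1166] 0.0753 -56.2
a [ 0.4883 -0.0986] 0.0504 -117.7
b [ 0.5602 -0.0497] 0.0485 5.0
c [ 0.4822 -0.0111] 0.0521 124.6
notch [ 0.5526 -0.1169] 0.0749 -57.0
a [ 0.5642 -0.0468] 0.0529 7.9
b [ 0.49   -0.0929] 0.0445 -119.3
```

Emit:
jog_arm([
  {"delta_pos":[0.004,-0.006,0],"yaw":0,"fingers":0},
  {"delta_pos":[0.007,-0.012,0],"yaw":0,"fingers":0},
  {"delta_pos":[0.01,-0.018,0],"yaw":0,"fingers":0},
  {"delta_pos":[0.013,-0.0245,0],"yaw":0,"fingers":0},
  {"delta_pos":[0.013,-0.0245,0],"yaw":0,"fingers":0},
  {"delta_pos":[0.003,0.005,0],"yaw":0,"fingers":0},
  {"delta_pos":[0.003,0.005,0],"yaw":0,"fingers":0},
  {"delta_pos":[0.003,0.005,-0.12],"yaw":0,"fingers":0},
  {"delta_pos":[-0.1,-0.05,-0.22],"yaw":0,"fingers":0},
  {"delta_pos":[-0.2,-0.09,-0.35],"yaw":0,"fingers":0},
  {"delta_pos":[-0.297,-0.125,-0.43],"yaw":0,"fingers":0},
  {"delta_pos":[-0.297,-0.125,-0.43],"yaw":0,"fingers":0},
])

```text
clock: 6.55
eef_pos: [0.5641, -0.0667, 0.2342]
tool_rot: [0.0, 1.0, -0.0, 0.003]
ft_force: [-0.2, -0.3, 0.1]
grip_width: -0.0
grasp_force: 0.0
```

```bash
python3 - <<'E'
from h import *
c=shot('wrist','w2'); o=bot.get_obs(); print(o['eef_pos'],o['clock'],o['ft_force'])
cv2.imwrite('pics/w2c.png',cv2.resize(c['image'][0:300,180:480,::-1],(600,600),interpolation=cv2.INTER_CUBIC))
E
```

```text
[ 0.56119461 -0.06592678  0.23169245] 6.6 [-0.34076415  0.1099611   0.10864114]
```

View pics/w2c.png

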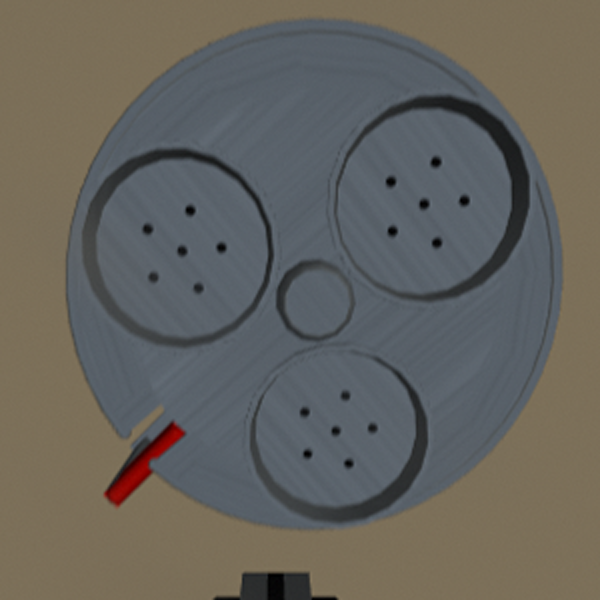

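The notch now shows most of the key, but the key still sits towards the notch's anticlockwise edge. Cup-floor centres in the crop are (182,250), (424,204) and (336,431); the key runs from (113,498) to (178,428).

```bash
python3 - <<'E'
from h import *
c=dict(np.load('pics/w2.npz')); g=lambda x,y,z:(180+x/2,y/2,z)
P=[g(182,250,.095),g(424,204,.095),g(336,431,.095)]
C=np.mean([ray(c,*p) for p in P],0)[:2]; print(C)
for C in (C,np.array([.5118,-.054])):
  rep(c,C,dict(a=P[0],b=P[1],c=P[2],n1=g(126,436,.094),n2=g(153,462,.094),keyo=g(113,498,.084),keyi=g(176,431,.085),hub=g(316,300,.116)))
r=redc(c); rep(c,C,dict(k=r[:3]))
E
```

```text
[ 0.51033725 -0.05331444]
a [ 0.4933 -0.1005] 0.0501 -109.8
b [ 0.478  -0.0153] 0.0499 130.3
c [ 0.5597 -0.0442] 0.0502 10.5
n1 [ 0.5618 -0.1246] 0.0879 -54.2
n2 [ 0.5722 -0.1148] 0.0872 -44.8
keyo [ 0.5904 -0.1335] 0.1133 -45.0
keyi [ 0.5621 -0.1066] 0.0743 -45.8
hub [ 0.5092 -0.0536] 0.0011 -163.2
a [ 0.4933 -0.1005] 0.05 -111.7
b [ 0.478  -0.0153] 0.0514 131.1
c [ 0.5597 -0.0442] 0.0489 11.6
n1 [ 0.5618 -0.1246] 0.0865 -54.7
n2 [ 0.5722 -0.1148] 0.0857 -45.2
keyo [ 0.5904 -0.1335] 0.1117 -45.3
keyi [ 0.5621 -0.1066] 0.0727 -46.3
hub [ 0.5092 -0.0536] 0.0026 172.1
k [ 0.5778 -0.1212] 0.0942 -45.5
```

Emit:
jog_arm([
  {"delta_pos":[0.15,0.075,0],"yaw":0,"fingers":0},
  {"delta_pos":[0.291,0.147,0],"yaw":0,"fingers":0},
  {"delta_pos":[0.291,0.147,0.1],"yaw":0,"fingers":0},
  {"delta_pos":[0.291,0.147,0.24],"yaw":0,"fingers":0},
  {"delta_pos":[0.291,0.147,0.36],"yaw":0,"fingers":0},
  {"delta_pos":[0.291,0.147,0.42],"yaw":0,"fingers":0},
  {"delta_pos":[0.291,0.147,0.43],"yaw":0,"fingers":0},
  {"delta_pos":[0.296,0.133,0.43],"yaw":0,"fingers":0},
  {"delta_pos":[0.302,0.118,0.43],"yaw":0,"fingers":0},
  {"delta_pos":[0.308,0.105,0.43],"yaw":0,"fingers":0},
  {"delta_pos":[0.312,0.097,0.43],"yaw":0,"fingers":0},
  {"delta_pos":[0.315,0.09,0.43],"yaw":0,"fingers":0},
])

```text
clock: 7.8
eef_pos: [0.4677, -0.0385, 0.1034]
tool_rot: [-0.0, 1.0, 0.0, 0.002]
ft_force: [4.5, 1.3, -1.4]
grip_width: 0.0
grasp_force: 2.1
```

Emit:
jog_arm([
  {"delta_pos":[0,0,0],"yaw":0,"fingers":0},
  {"delta_pos":[-0.01,0.03,0],"yaw":0,"fingers":0},
  {"delta_pos":[-0.01,0.03,0],"yaw":0,"fingers":0},
  {"delta_pos":[-0.01,0.03,-0.12],"yaw":0,"fingers":0},
  {"delta_pos":[-0.1,0,-0.22],"yaw":0,"fingers":0},
  {"delta_pos":[-0.2,-0.05,-0.35],"yaw":0,"fingers":0},
  {"delta_pos":[-0.315,-0.09,-0.43],"yaw":0,"fingers":0},
  {"delta_pos":[-0.315,-0.09,-0.43],"yaw":0,"fingers":0},
  {"delta_pos":[-0.315,-0.09,-0.43],"yaw":0,"fingers":0},
])

```text
clock: 8.7
eef_pos: [0.5602, -0.0653, 0.2306]
tool_rot: [-0.0, 1.0, -0.0, -0.001]
ft_force: [-0.1, 0.3, -0.0]
grip_width: -0.0001
grasp_force: 0.0
```

```bash
python3 - <<'E'
from h import *
c=shot('wrist','w3'); o=bot.get_obs(); print(o['eef_pos'],o['clock'],o['ft_force'])
cv2.imwrite('pics/w3c.png',cv2.resize(c['image'][0:300,180:480,::-1],(600,600),interpolation=cv2.INTER_CUBIC))
E
```

```text
[ 0.55892823 -0.06499869  0.22976863] 8.75 [ 0.49060907  0.77960581 -0.34847804]
```

View pics/w3c.png

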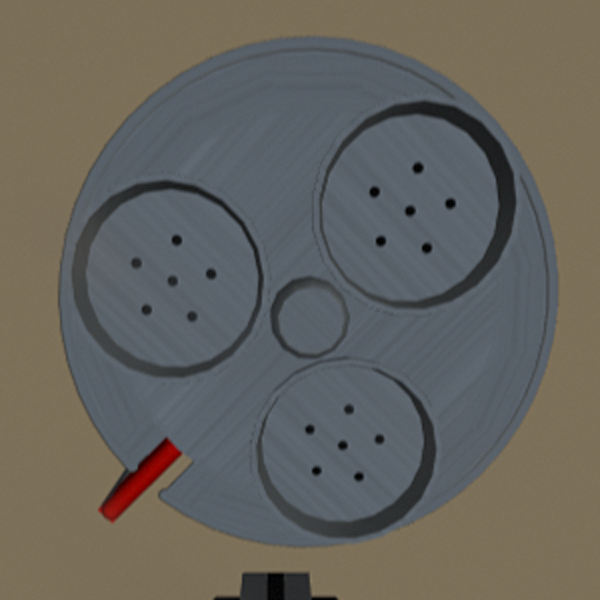

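The key is now on the other side of the notch, with the notch edges at crop (133,468) and (164,494). The cup-floor centres are (173,281), (410,211) and (343,445).

```bash
python3 - <<'E'
from h import *
c=dict(np.load('pics/w3.npz')); g=lambda x,y,z:(180+x/2,y/2,z)
P=[g(173,281,.095),g(410,211,.095),g(343,445,.095)]
C=np.mean([ray(c,*p) for p in P],0)[:2]; print(C)
r=redc(c)
rep(c,C,dict(a=P[0],b=P[1],c=P[2],n1=g(133,468,.094),n2=g(162,494,.094),keyo=g(107,515,.084),keyi=g(174,446,.085),hub=g(310,317,.116),k=r[:3]))
E
```

```text
[ 0.51118525 -0.0538622 ]
a [ 0.4989 -0.1023] 0.0499 -104.2
b [ 0.4754 -0.0191] 0.0499 135.8
c [ 0.5592 -0.0402] 0.0499 15.8
n1 [ 0.5686 -0.1204] 0.0879 -49.2
n2 [ 0.5791 -0.1097] 0.0879 -39.5
keyo [ 0.5913 -0.1339] 0.1133 -45.0
keyi [ 0.5622 -0.1056] 0.0727 -45.4
hub [ 0.5097 -0.0543] 0.0015 -163.4
k [ 0.5773 -0.1201] 0.0935 -45.1
```

Emit:
jog_arm([
  {"delta_pos":[0.163,0.038,0],"yaw":0,"fingers":0},
  {"delta_pos":[0.163,0.038,0.1],"yaw":0,"fingers":0},
  {"delta_pos":[0.163,0.038,0.22],"yaw":0,"fingers":0},
  {"delta_pos":[0.163,0.038,0.31],"yaw":0,"fingers":0},
  {"delta_pos":[0.163,0.038,0.355],"yaw":0,"fingers":0},
  {"delta_pos":[0.163,0.038,0.365],"yaw":0,"fingers":0},
  {"delta_pos":[0.163,0.038,0.365],"yaw":0,"fingers":0},
  {"delta_pos":[0.163,0.038,0.365],"yaw":0,"fingers":0},
])

```text
clock: 9.55
eef_pos: [0.5114, -0.0538, 0.1224]
tool_rot: [-0.0, 1.0, -0.0, 0.0]
ft_force: [1.3, 0.2, -0.5]
grip_width: -0.0001
grasp_force: 0.0
```

Emit:
jog_arm([
  {"delta_pos":[0,0,0.007],"yaw":0,"fingers":0},
  {"delta_pos":[0,0,0.013],"yaw":0,"fingers":0},
  {"delta_pos":[0,0,0.02],"yaw":0,"fingers":0},
  {"delta_pos":[0,0,0.026],"yaw":0,"fingers":0},
  {"delta_pos":[0,0,0.032],"yaw":0,"fingers":0},
  {"delta_pos":[0,0,0.032],"yaw":0,"fingers":0},
])

```text
clock: 10.15
eef_pos: [0.5118, -0.054, 0.1126]
tool_rot: [-0.0, 1.0, -0.0, 0.0]
ft_force: [-0.6, -0.2, 2.8]
grip_width: -0.0002
grasp_force: 1.8
```

Emit:
jog_arm([
  {"delta_pos":[0,0,0.007],"yaw":0,"fingers":0},
  {"delta_pos":[0,0,0.014],"yaw":0,"fingers":0},
  {"delta_pos":[0,0,0.021],"yaw":0,"fingers":0},
  {"delta_pos":[0,0,0.027],"yaw":0,"fingers":0},
  {"delta_pos":[0,0,0.032],"yaw":0,"fingers":0},
  {"delta_pos":[0,0,0.036],"yaw":0,"fingers":0},
  {"delta_pos":[0,0,0.036],"yaw":0,"fingers":0},
])

```text
clock: 10.85
eef_pos: [0.5118, -0.054, 0.102]
tool_rot: [-0.0, 1.0, -0.0, 0.0]
ft_force: [-0.6, -0.3, 5.2]
grip_width: -0.0002
grasp_force: 2.7
```

Nearly home, with no jam. I'll press on gently to the hard stop.

Emit:
jog_arm([
  {"delta_pos":[0,0,0.003],"yaw":0,"fingers":0},
  {"delta_pos":[0,0,0.006],"yaw":0,"fingers":0},
  {"delta_pos":[0,0,0.006],"yaw":0,"fingers":0},
])

```text
clock: 11.15
eef_pos: [0.5119, -0.054, 0.102]
tool_rot: [-0.0, 1.0, -0.0, 0.001]
ft_force: [-4.1, 0.7, 15.6]
grip_width: -0.0004
grasp_force: 7.9
```

The force rose to 15.6 N with no further travel, so it's on the hard stop. Moving clear and checking.

Emit:
jog_arm([
  {"delta_pos":[0,0,-0.03],"yaw":0,"fingers":0},
  {"delta_pos":[0,0,-0.15],"yaw":0,"fingers":0},
  {"delta_pos":[0,0,-0.3],"yaw":0,"fingers":0},
  {"delta_pos":[-0.163,-0.038,-0.43],"yaw":0,"fingers":0},
  {"delta_pos":[-0.163,-0.038,-0.43],"yaw":0,"fingers":0},
  {"delta_pos":[-0.163,-0.038,-0.43],"yaw":0,"fingers":0},
  {"delta_pos":[-0.163,-0.038,-0.43],"yaw":0,"fingers":0},
])

```text
clock: 11.85
eef_pos: [0.5596, -0.0653, 0.2275]
tool_rot: [-0.0, 1.0, 0.0, -0.001]
ft_force: [-0.4, -1.0, -0.7]
grip_width: 0.0001
grasp_force: 0.0
```

```bash
python3 - <<'E'
from h import *
c=shot('wrist','w4'); o=bot.get_obs(); print(o['eef_pos'],o['clock'])
cv2.imwrite('pics/w4c.png',cv2.resize(c['image'][0:300,180:480,::-1],(600,600),interpolation=cv2.INTER_CUBIC))
w=world(c); m=np.abs(np.hypot(w[...,0]-.5115,w[...,1]+.054)-.086)<.003
b=np.degrees(np.arctan2(w[...,1]+.054,w[...,0]-.5115))
for k in range(-180,180,45):
    s=m&(b>=k)&(b<k+30)&(w[...,2]>.06); print(k,s.sum(),np.nanmedian(w[s],0).round(4))
E
```

```text
[ 0.55901031 -0.06516423  0.22706135] 11.9
-180 645 [ 0.4288 -0.0758  0.0805]
-135 459 [ 0.4644 -0.1258  0.0807]
-90 464 [ 0.5334 -0.1369  0.0804]
-45 379 [ 0.5869 -0.0954  0.0806]
0 81 [ 0.593  -0.0336  0.0817]
45 447 [0.5538 0.0208 0.0805]
90 527 [0.4885 0.0286 0.0805]
135 466 [ 0.4344 -0.016   0.0807]
```

View pics/w4c.png

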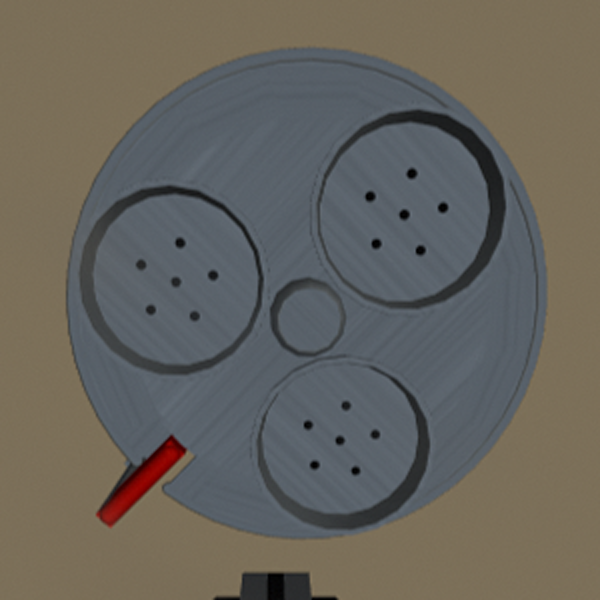

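The top face measures 80.5 mm all round (80 expected), so it's home and level. The key stands through the notch at crop (150,480), and the arm is clear.

```bash
python3 -c "
from workcell import bot; print(bot.job_done())"
```

```text
the job is handed in; nothing more can be done
None
```

The plate is turned onto the red key and pressed fully home and level, the arm is clear, and the job is handed in; the arm never went near the chutney box, ramekin or tongs, though I did not re-image them at the end.

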